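# Extend the bench magnifier by one hole

## Task

Bring the magnifier lens fully out over the jar on the scale by extending its sloping telescopic arm by exactly one hole: press the green thumb button in, slide the arm outward with it, and leave it with the button popped up in the next hole. Do it gently, without pushing hard on the stand or its light panel, do not run past that hole, and leave the jar and everything else on the bench where it is.

Things in the scene. Friction and masses are not known exactly. Their poses are not given: they have to be found in the camera images.
- stand: bench magnifier stand, fixed. Origin: underside of the base, straight below the first hole; x = horizontal direction in which the arm extends, z up. Dark steel base 175 x 200 x 18 mm (x -70..+105, y -130..+70). It carries the sloping telescopic arm, the green thumb button and a light panel; keep the tool square to the slope (tilted 30 degrees, from -x and above) to clear the panel.
- first_hole (a point): on the aluminium outer tube's top face, 100 mm above the stand's origin; axes as the stand's. The tube, 46 wide x 30 mm high, slopes 30 degrees up towards +x, from 60 mm down-slope to 120 mm up-slope of here. A dark slot along its top face has three round widened holes, evenly spaced up the slope, about 4 cm apart (feel for the click); the first starts under the button.
- light_panel (a point): centre of the white light panel, 230 wide (y -130..+100 in the stand's frame) x 100 x 10 mm, axes as the stand's. It leans over the tube square to its slope: lower edge at x 80, z 190, upper edge at x 30, z 277 mm. On a 16 mm steel post at x 85, y -115. A tool held vertical runs into it before the slide is finished.
- boom (a joint): how far the inner tube (the arm with the lens and the button) is extended up the slope, m: 0 in the first hole, where it starts latched with about 1.5 mm of play each way; end stop 0.09. It moves stiffly, needing about 4 to 8 N along the slope, and stays where it is left.
- button (a joint): how far the thumb button is pressed in, m, square to the slope: 0 popped up, 0.007 fully in. Spring 2 N at 0, 5.5 N fully in. The arm can slide once it is pressed over 0.0045. Off the holes a released button stays down at about 0.0045 under the tube's wall; at the next hole (window about 3 mm) it pops up to 0 and then blocks the arm both ways.
- thumb_pad (a point): centre of the green button's flat pad, upper surface, 14 mm above the tube when popped up. Axes: x up the slope (the way the arm extends), y across, z out of the slope. Pad 42 mm along x, 34 mm across. Just beyond each end stands a black rib, 34 x 5 mm, fixed to the arm, not the button: the up-slope one 16 mm above the popped-up pad (push on it to extend), the other 8 mm; 44 mm clear between.
- lens (a point): centre of the round magnifier lens, 106 mm over its frame, on the end of the arm; lies flat, faces down
- scale: black kitchen scale 150 x 210 mm, round steel pan 56 mm above the bench, fixed, yawed a little; origin under its centre
- jar: clear jar with cork stopper, 68 mm diameter, 98 mm high, loose on the scale pan; origin under its centre
- amber_bottle: amber bottle, 48 mm diameter, 110 mm high, loose; origin under its centre
- lotion_bottle: white bottle, 52 mm diameter, 130 mm high, loose; origin under its centre
- cream_tin: aluminium tin, 72 mm diameter, 45 mm high, loose; origin under its centre
- spatula: green-handled spatula 190 mm long lying along its x, loose
- beaker: clear beaker, 80 mm diameter, 90 mm high, loose; origin under its centre

How it is judged:
By the outcome, as a careful person would: the job done as asked, in the order asked, and still so for the second after the job is handed in, with the robot touching nothing.
It also fails if it takes over 38 s, if anything falls off the work surface, if the arm or the gripper's body presses on something with over 40 N, if the wrist force passes 120 N, or if a joint passes its speed limit or range.

## Robot

A 7-joint arm with a two-finger parallel gripper is mounted at the origin on the work surface. World frame = base frame: x ahead of the robot, y to its left, z up, the work surface at z = 0. Lengths are in m, angles in rad, forces in N, time in s.
With the tool pointing down it reaches from about 0.425 to 0.95 m from the base axis. Payload 4.7 kg.
Tool frame: the origin (TCP) lies midway between the tips of the shut fingers; the grasp point (between the pads) lies 19 mm behind it; z points along the fingers, y is the line along which they close (so a half turn about z gives the same grasp; the last joint's range is limited). The gripper opens to 85 mm and grips with 20 to 120 N. Pads are 22 mm wide; open, the fingers measure 114 mm over their backs; the gripper's body (76 mm by 85 mm) begins 54 mm behind the grasp point. The pads swing forward as they close: fully open they stand 13 mm farther back than shut.
Start: joints at [-1.354, 0.469, -0.049, 1.532, 0.024, 1.141, -0.082], TCP at [0.164, 0.655, 0.231] pointing down, gripper open.
Joint ranges: [-2.59, 2.59], [-0.33, 1.99], [-1.39, 1.29], [0.1, 2.45], [-1.04, 4.18], [0.21, 1.99], [-2.66, 2.66]. Speed limits (rad/s): [2.57, 2.57, 3.14, 3.14, 3.14, 3.14, 3.14].

## Interface

Orientations are given as a 3x3 rotation matrix whose columns are the frame's x, y, z axes.
In Python, from rig import arm, telemetry, viewer, finish_job, spotter gives the robot as it stands. Calls block until the motion is done:
- arm.movep(position, orientation): joint-space move of the TCP to a pose.
- arm.move_l(position, attitude=None, feed=0.15, until_force=None): straight line of the TCP; attitude=None keeps the orientation; feed is the mean speed in m/s. With until_force (N) it stops when the force on the tool has changed by that much, and returns True; else False.
- arm.move_joints(angles): joint-space move.
- arm.command_gripper(opening, newtons=None): finger opening in m; newtons is the grip in N (None keeps the last); returns when the fingers have stopped.
- arm.sleep(seconds).
- arm.inverse_kinematics(position, orientation): joint angles nearest the present ones, or None.
- telemetry.sense(): the state.
- viewer.camera(name): name is "scene" or "top" or "wrist"; returns (picture, depth): 480x640x3 uint8, red, green, blue; 480x640 float32, m along the optical axis (not along the pixel's ray), 0 where there is no reading.
- viewer.camera_params(name): a dict with "K" (3x3 intrinsics, pixels), "position" and "rotation" of the camera in the world; the wrist camera has in their place "tool_from_camera" (4x4, takes a point from camera to tool coordinates, whose origin is the TCP and whose axes are the flange's). Camera axes: x right, y down, z forward; pixel columns grow to the right and rows downward; lengths in m; the calibration is good to about 2 mm. A picture is of the moment at which its call begins: read the wrist's pose just before it. camera_params takes no time and is no camera call.
A pose or a line that the arm cannot do raises arm.Unreachable and nothing moves.
- finish_job(): hands the job in; it is judged then, once.
Trained networks look in the newest picture that a camera, given by its name, has taken for a name from the list of things; names that differ only in an ending like _2 or _b are one class to them, and where a whole thing is asked for, a point or a joint stands for the part that bears it (a point fixed in the world has none). Each returns a list of dicts, best first, with "score" (0 to 1); they miss things now and then, are a little off and sometimes report something else, mostly with a low value. They report only what shows in the picture. A call takes as long as a camera call.
- spotter.spot_in(camera, name): "position" ([x, y, z] in m, in world coordinates, good to about 4 mm: the middle of the surface that is visible of it).
- spotter.regions_of(camera, name): "region" (480x640 bool, what is visible of it).
- spotter.tip_of(camera, name): "position" ([x, y, z] in m, in world coordinates, good to about 4 mm: a listed point, or the origin of a listed thing).
The state is a dict: "time_s": time; "joint_pos": joint angles; "qd": joint speeds; "joint_efforts": joint torques, N m; "position": TCP position; "tcp_rot": TCP orientation; "wrist_force": force on the tool from outside, world axes, zero at the start; "ft_torque": the same for the moment, N m; "finger_gap": finger opening in m; "gripper_force": force on a finger pad.
Only numpy, scipy, OpenCV 4.12 (cv2) and the standard library are available. Lean on these libraries where they do the work, as an engineer would, in place of code of your own. Each camera call takes 0.05 s, during which the arm holds its last target. There are 200 camera calls.

## Working session

There is one attempt and no reset: what is moved stays moved. The work goes in short steps, each a Python script; the robot and the scene stay as the last script left them, time stands still between calls to the robot, and variables do not carry over. Pictures are saved under pics/ and viewed, at most 10 in all, crops included, and the job is handed in when it is done.

```bash
ls; mkdir -p pics; python3 - <<'E'
from rig import arm, telemetry, viewer, spotter
import cv2, numpy as np
s=telemetry.sense(); print(s['time_s'],s['position'],s['tcp_rot'],s['wrist_force'])
for c in ['scene','top']:
    p,d=viewer.camera(c); cv2.imwrite(f'pics/{c}0.png',p[:,:,::-1])
    for n in ['stand','first_hole','light_panel','thumb_pad','lens','jar']:
        r=spotter.tip_of(c,n)
        print(c,n,[(np.round(q['position'],4).tolist(),round(q['score'],2)) for q in r[:2]])
    pr=viewer.camera_params(c); print(pr)
E
```

```text
pics
rig.py
0.0 [0.16409486 0.65414597 0.23026841] [[-9.69957444e-01  2.43274326e-01 -3.98043380e-04]
 [ 2.43274639e-01  9.69955561e-01 -1.91322841e-03]
 [-7.93549613e-05 -1.95258399e-03 -9.99998091e-01]] [-0.79840707 -0.05531304  0.46159414]
scene stand [([0.5689, -0.1467, 0.0007], 0.91), ([0.4494, 0.0163, -0.0014], 0.49)]
scene first_hole [([0.5723, -0.1465, 0.0964], 0.66)]
scene light_panel [([0.5508, -0.0872, 0.2391], 0.59)]
scene thumb_pad [([0.5729, -0.156, 0.1151], 0.74)]
scene lens [([0.4807, 0.0032, 0.1817], 0.67)]
scene jar [([0.4485, 0.0267, 0.057], 0.62), ([0.5964, -0.5163, 0.0012], 0.19)]
{'K': array([[498.41569536,   0.        , 321.41523911],
       [  0.        , 498.41569536, 237.66159876],
       [  0.        ,   0.        ,   1.        ]]), 'position': array([ 1.14573586, -0.45367693,  1.16965756]), 'rotation': array([[ 0.64928154,  0.6210238 , -0.43904774],
       [ 0.76051619, -0.53543862,  0.3673154 ],
       [-0.00697151, -0.57239403, -0.81994907]])}
top stand [([0.5643, -0.148, 0.0033], 0.86), ([0.7208, -0.0352, -0.0005], 0.56)]
top first_hole [([0.5666, -0.1437, 0.0991], 0.89)]
top light_panel [([0.5508, -0.0913, 0.2387], 0.97)]
top thumb_pad [([0.5717, -0.1515, 0.1119], 0.59)]
top lens [([0.4798, 0.0044, 0.177], 0.98), ([0.4494, 0.0169, 0.0002], 0.21)]
top jar [([0.4488, 0.0262, 0.0571], 0.47), ([0.4744, -0.3685, 0.0001], 0.16)]
{'K': array([[557.05551378,   0.        , 316.91177926],
       [  0.        , 557.05551378, 241.06570808],
       [  0.        ,   0.        ,   1.        ]]), 'position': array([ 0.22725956, -0.02971643,  1.80832648]), 'rotation': array([[ 0.07151393, -0.97039618,  0.23068811],
       [-0.99743794, -0.06915319,  0.01831352],
       [-0.00181855, -0.23140674, -0.97285539]])}
```

View pics/scene0.png

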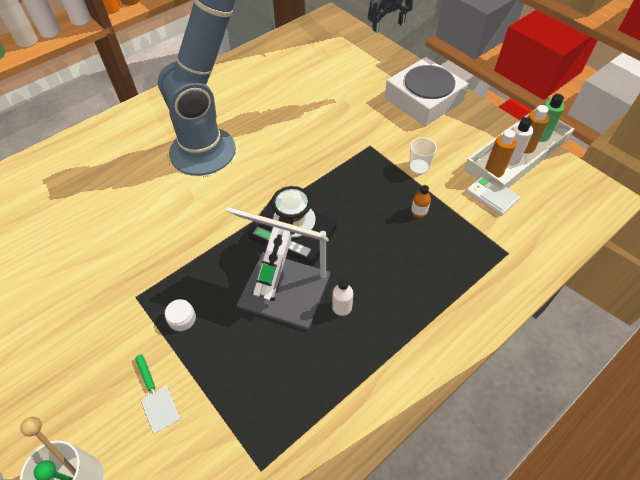

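View pics/top0.png

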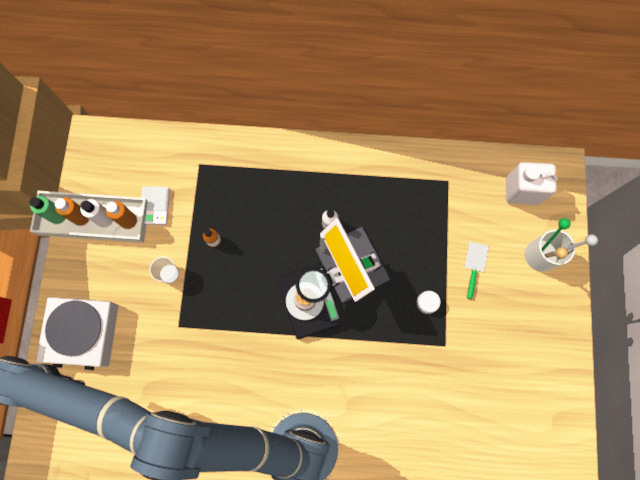

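```bash
cat > h.py <<'E'
from rig import arm, telemetry, viewer, spotter
import cv2, numpy as np
def pose(c,s=None):
    pr=viewer.camera_params(c)
    if 'position' in pr: return pr['K'],pr['position'],pr['rotation']
    T=pr['tool_from_camera']; return pr['K'],s['position']+s['tcp_rot']@T[:3,3],s['tcp_rot']@T[:3,:3]
def pts(c,d,m,s=None):
    K,t,R=pose(c,s); v,u=np.nonzero(m&(d>0)); z=d[v,u]
    return np.c_[(u-K[0,2])/K[0,0]*z,(v-K[1,2])/K[1,1]*z,z]@R.T+t
E
python3 - <<'E'
from h import *
for c in ['scene','top']:
    p,d=viewer.camera(c)
    for n in ['light_panel','thumb_pad','stand']:
        r=spotter.regions_of(c,n)
        if not r: print(c,n,'none'); continue
        m=cv2.erode(r[0]['region'].astype(np.uint8),np.ones((3,3)))>0
        P=pts(c,d,m); 
        print(c,n,round(r[0]['score'],2),len(P),np.median(P,0).round(4),np.percentile(P,[2,98],axis=0).round(3).tolist())
        B=P[(P[:,2]>.008)&(P[:,2]<.028)]
        if len(B)>50:
            (cx,cy),wh,a=cv2.minAreaRect(B[:,:2].astype(np.float32)); print('  base rect',cx,cy,wh,a)
        hi=P[P[:,2]>.185]
        if len(hi)>50:
            U,S,V=np.linalg.svd(hi-hi.mean(0),full_matrices=False); print('  panel',hi.mean(0).round(4),V.round(3).tolist(),np.degrees(np.arctan2(V[0,1],V[0,0])))
        hsv=cv2.cvtColor(p,cv2.COLOR_RGB2HSV)
        if n=='thumb_pad':
            (cx,cy),wh,a=cv2.minAreaRect(P[:,:2].astype(np.float32)); print('  pad rect',cx,cy,wh,a)
print(viewer.camera_params('wrist'))
a=np.radians(120)
for yaw in [120]:
    e=np.array([np.cos(a),np.sin(a),0]);X=e*.866+[0,0,.5];N=-e*.5+np.array([0,0,.866]);Y=np.cross(N,X)
    pad=np.array([.5725,-.153,.113])
    for nm,x in [('+X',X),('-X',-X),('+Y',Y),('-Y',-Y)]:
        R=np.c_[x,np.cross(-N,x),-N]
        for al,h in [(0,.01),(.045,.0),(0,.12)]:
            q=arm.inverse_kinematics(pad+al*X+h*N,R); print(nm,al,h,None if q is None else np.round(q,2))
E
```

```text
scene light_panel 0.77 6391 [ 0.5785 -0.1017  0.0243] [[0.454, -0.212, 0.014], [0.689, 0.031, 0.28]]
  base rect 0.587846040725708 -0.11658088862895966 (0.19583362340927124, 0.17647865414619446) 30.44776725769043
  panel [ 0.5284 -0.0464  0.2257] [[0.608, -0.608, 0.511], [0.755, 0.641, -0.137], [0.244, -0.469, -0.849]] -44.98141887449175
scene thumb_pad 0.47 171 [ 0.5715 -0.1503  0.1138] [[0.556, -0.168, 0.101], [0.588, -0.134, 0.122]]
  pad rect 0.5719807147979736 -0.1498781442642212 (0.030906831845641136, 0.03250034153461456) 35.70554733276367
scene stand 0.62 6183 [ 0.5796 -0.1009  0.0239] [[0.455, -0.209, 0.014], [0.688, 0.03, 0.28]]
  base rect 0.5886319279670715 -0.11627869307994843 (0.1928376853466034, 0.17637240886688232) 30.606611251831055
  panel [ 0.5277 -0.0445  0.2244] [[0.608, -0.603, 0.516], [0.754, 0.643, -0.137], [0.249, -0.472, -0.846]] -44.77087636236371
top light_panel 0.75 4246 [ 0.5375 -0.0794  0.1848] [[0.445, -0.207, 0.011], [0.677, 0.038, 0.281]]
  base rect 0.582871675491333 -0.11258918046951294 (0.19835512340068817, 0.17109611630439758) 30.549633026123047
 
[... 1148 characters left out ...]
0000000e+00,
         1.00000000e+00]])}
+X 0 0.01 [-0.1   0.79  0.75  1.59 -0.71  1.52  1.39]
+X 0.045 0.0 [-0.17  0.72  0.76  1.68 -0.7   1.49  1.36]
+X 0 0.12 [-0.11  0.82  0.94  1.4  -0.75  1.78  1.41]
-X 0 0.01 [-0.26  0.96  1.11  1.6  -0.91  1.7  -1.56]
-X 0.045 0.0 [-0.34  0.89  1.11  1.69 -0.89  1.66 -1.59]
-X 0 0.12 [-0.17  0.9   1.11  1.4  -0.84  1.85 -1.65]
+Y 0 0.01 [ 0.85  0.82 -0.81  1.53  0.15  1.33  2.17]
+Y 0.045 0.0 [ 0.84  0.75 -0.81  1.61  0.1   1.29  2.15]
+Y 0 0.12 [ 0.85  0.78 -0.81  1.33  0.12  1.56  2.19]
-Y 0 0.01 [-0.16  0.83  0.86  1.6  -0.77  1.57 -0.12]
-Y 0.045 0.0 [-0.21  0.75  0.83  1.68 -0.74  1.52 -0.17]
-Y 0 0.12 [-0.13  0.84  0.99  1.4  -0.78  1.8  -0.13]
```

```bash
cat >> h.py <<'E'
a=np.radians(120.5); e=np.array([np.cos(a),np.sin(a),0]); Z=np.array([0,0,1.])
X=e*np.cos(np.pi/6)+Z*.5; N=-e*.5+Z*np.cos(np.pi/6); Y=np.cross(N,X)
R=np.c_[-X,np.cross(-N,-X),-N]
E
python3 - <<'E'
from h import *
pad=np.array([.572,-.153,.113])
for nm,p,r in [('h.12',pad+.12*N,R),('h.2',pad+.2*N,R),('h.25',pad+.25*N,R),('h.12,z.45',pad+.12*N+[0,0,.22],R),('w',np.array([.5,-.15,.5]),R),('w2',np.array([.45,-.1,.5]),R),
  ('w3',np.array([.35,.4,.5]),telemetry.sense()['tcp_rot']),('w4',np.array([.5,.1,.5]),telemetry.sense()['tcp_rot']),('w5',np.array([.52,-.1,.45]),np.diag([1,-1,-1.])),('w5',np.array([.52,-.1,.45]),np.diag([-1,1,-1.])),('w6',pad+[0,0,.33],R)]:
    q=arm.inverse_kinematics(p,r); print(nm,p.round(3),None if q is None else np.round(q,2))
E
```

```text
h.12 [ 0.602 -0.205  0.217] [-0.17  0.9   1.11  1.4  -0.84  1.85 -1.64]
h.2 [ 0.623 -0.239  0.286] [-0.02  0.81  0.91  1.21 -0.72  1.91 -1.78]
h.25 [ 0.635 -0.261  0.33 ] [ 0.12  0.76  0.72  1.07 -0.64  1.96 -1.9 ]
h.12,z.45 [ 0.602 -0.205  0.437] [ 0.33  0.55  0.14  1.04 -0.38  1.98 -2.22]
w [ 0.5  -0.15  0.5 ] [ 0.42  0.32 -0.05  1.24 -0.33  1.98 -2.31]
w2 [ 0.45 -0.1   0.5 ] [-0.07  0.2   0.52  1.43 -0.41  1.96 -2.22]
w3 [0.35 0.4  0.5 ] [-0.99  0.11  0.06  1.42 -0.01  1.61  0.4 ]
w4 [0.5 0.1 0.5] [-0.74  0.06  0.5   1.48 -0.03  1.6   1.08]
w5 [ 0.52 -0.1   0.45] [-0.85  0.16  1.13  1.57 -0.14  1.5  -1.28]
w5 [ 0.52 -0.1   0.45] [-0.72  0.13  0.96  1.57 -0.11  1.5   1.82]
w6 [ 0.572 -0.153  0.443] [ 0.04  0.48  0.52  1.2  -0.5   1.97 -2.13]
```

```bash
python3 - <<'E'
from h import *
pad=np.array([.572,-.153,.113])
arm.command_gripper(0.0)
arm.movep([.35,.4,.5],telemetry.sense()['tcp_rot'])
arm.movep(pad+[0,0,.33],R)
arm.movep(pad+.12*N,R)
s=telemetry.sense(); print(s['time_s'],s['position'],s['wrist_force'],s['finger_gap'])
p,d=viewer.camera('wrist'); cv2.imwrite('pics/w1.png',p[:,:,::-1])
for n in ['thumb_pad','first_hole']:
    print(n,[(q['position'],q['score']) for q in spotter.tip_of('wrist',n)[:2]])
r=spotter.regions_of('wrist','thumb_pad')
m=cv2.erode(r[0]['region'].astype(np.uint8),np.ones((3,3)))>0
P=pts('wrist',d,m,s); hsv=cv2.cvtColor(p,cv2.COLOR_RGB2HSV)
v,u=np.nonzero(m); print(u.min(),u.max(),v.min(),v.max())
g=m&(hsv[...,0]>45)&(hsv[...,0]<90)&(hsv[...,1]>80)
G=pts('wrist',d,g,s); L=(G-pad)@np.c_[X,Y,N]
print(len(P),len(G),np.median(G,0),'slope coords med',np.median(L,0),np.percentile(L,[1,99],axis=0))
p,d=viewer.camera('scene'); cv2.imwrite('pics/s1.png',p[:,:,::-1])
E
```

```text
6.5083 [ 0.6033775  -0.20462962  0.21865955] [-0.1505568  -0.40585443  0.59840704] -0.00030415266130370757
thumb_pad [([0.5676, -0.1528, 0.1121], 0.89)]
first_hole [([0.5648, -0.1482, 0.1011], 0.85)]
302 344 203 252
2053 2053 [ 0.57114082 -0.15346644  0.11304089] slope coords med [4.29913345e-04 1.17053932e-03 4.96266087e-05] [[-0.01885838 -0.01476078 -0.00138926]
 [ 0.01987161  0.01674756  0.00157233]]
```

View pics/w1.png

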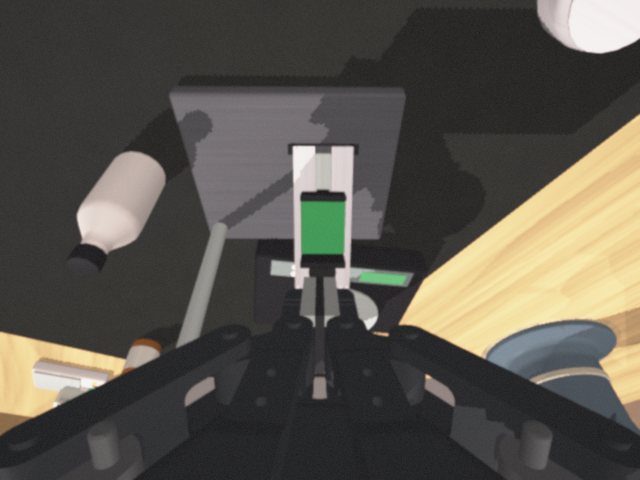

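View pics/s1.png

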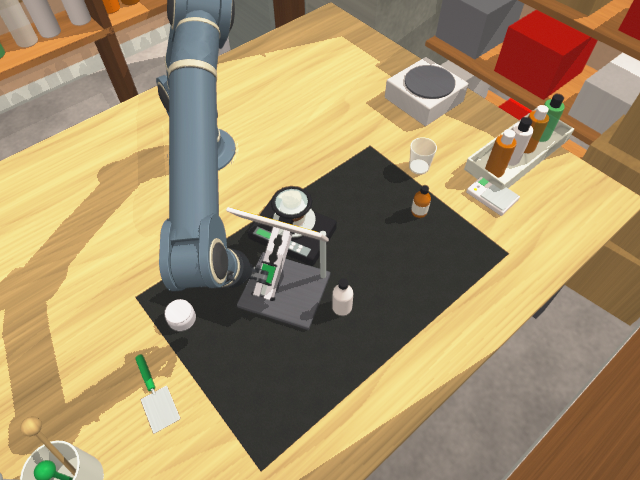

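```bash
cat >> h.py <<'E'
S=np.c_[X,Y,N]; pad=np.array([.572,-.153,.113])+S@[.0004,.0012,0]
def st(tag,f0=0):
    s=telemetry.sense(); L=(s['position']-pad)@S*1e3; F=s['wrist_force']@S-f0
    print(tag,round(s['time_s'],2),'pos mm',L.round(2),'F',F.round(2)); return L,F
def go(x,n,feed=.05,uf=None): return arm.move_l(pad+S@[x/1e3,0,n/1e3],R,feed=feed,until_force=uf)
E
python3 - <<'E'
from h import *
go(5,14,.12); arm.sleep(.15); L,f0=st('above'); np.save('f0.npy',f0)
print(go(5,-4,.012,1.3)); L,F=st('contact',f0)
E
```

```text
above 7.94 pos mm [ 4.57 -0.03 14.95] F [-0.25 -0.01 -0.18]
True
contact 9.09 pos mm [ 5.04 -0.01 -1.57] F [1.54 0.41 2.88]
```

```bash
python3 - <<'E'
from h import *
f0=np.load('f0.npy')
L,F=st('start',f0); n=L[2]
for k in range(9):
    n-=0.8; go(5,n,.02); L,F=st('press',f0)
    if F[2]>4.9 : break
E
```

```text
start 9.09 pos mm [ 5.04 -0.01 -1.57] F [1.54 0.41 2.88]
press 9.34 pos mm [ 5.02 -0.04 -2.2 ] F [ 1.68 -0.24  2.12]
press 9.59 pos mm [ 5.02 -0.01 -3.14] F [1.53 0.42 3.01]
press 9.84 pos mm [ 5.02 -0.03 -3.91] F [1.03 0.26 3.73]
press 10.09 pos mm [ 5.01 -0.03 -4.71] F [ 0.92 -0.84  4.33]
press 10.34 pos mm [ 4.98 -0.   -5.51] F [2.4  0.07 5.02]
```

```bash
python3 - <<'E'
from h import *
f0=np.load('f0.npy')
def avg(k=5):
    A=[]
    for i in range(k): arm.sleep(.02); A.append(telemetry.sense()['wrist_force']@S-f0)
    return np.mean(A,0)
print(avg())
go(5,-6.4,.02); st('deeper',f0); print(avg())
x=5
while x<22:
    x+=1.5; go(x,-6.4,.015); L,F=st('slide',f0)
    if abs(F[0])>13 or F[2]>9: print('STOP'); break
E
```

```text
[1.94048281 0.21871562 4.30095149]
deeper 10.68 pos mm [ 5.   -0.02 -6.33] F [2.27 0.44 5.57]
[2.06415037 0.08534441 4.07664188]
slide 11.01 pos mm [ 5.37  0.02 -5.92] F [-2.56 -0.09  5.33]
slide 11.26 pos mm [ 7.24  0.23 -6.11] F [-4.11  0.72  5.16]
slide 11.51 pos mm [ 9.08  0.27 -6.27] F [-2.75  0.45  4.92]
slide 11.76 pos mm [10.82  0.22 -6.34] F [-3.55  0.63  3.93]
slide 12.01 pos mm [11.9   0.22 -6.38] F [-4.24  0.42  3.34]
slide 12.26 pos mm [13.24  0.23 -6.39] F [-5.12  0.12  4.21]
slide 12.51 pos mm [14.68  0.23 -6.39] F [-3.62  0.43  4.57]
slide 12.76 pos mm [16.22  0.23 -6.39] F [-4.99 -0.06  4.22]
slide 13.01 pos mm [17.7   0.2  -6.36] F [-4.94  0.25  3.22]
slide 13.26 pos mm [19.19  0.2  -6.37] F [-4.67  0.07  4.07]
slide 13.51 pos mm [20.68  0.21 -6.38] F [-3.85  1.01  3.96]
slide 13.76 pos mm [22.2   0.2  -6.41] F [-4.74 -0.01  3.53]
```

```bash
cat >> h.py <<'E'
def see(tag):
    s=telemetry.sense(); p,d=viewer.camera('wrist'); cv2.imwrite(f'pics/{tag}.png',p[:,:,::-1])
    hsv=cv2.cvtColor(p,cv2.COLOR_RGB2HSV); g=(hsv[...,0]>50)&(hsv[...,0]<90)&(hsv[...,1]>90)
    L=(pts('wrist',d,g,s)-pad)@S*1e3
    ok=(abs(L[:,1])<20)&(abs(L[:,2])<25)&(L[:,0]<90)&(L[:,0]>-30); L=L[ok]
    if len(L): print(tag,'pad',len(L),'x pct',np.percentile(L[:,0],[1,50,99]).round(1),'n',np.median(L[:,2]).round(2))
    r=spotter.tip_of('wrist','thumb_pad'); print([((q['position']-pad)@S*1e3).round(1).tolist()+[round(q['score'],2)] for q in r[:1]])
E
python3 - <<'E'
from h import *
see('w2')
viewer.camera('top'); print([(q['position'],q['score']) for q in spotter.tip_of('top','lens')[:1]])
E
```

```text
w2 pad 4321 x pct [-11.3   4.   21.5] n -5.61
[[10.1, 4.4, -5.7, 0.67]]
[([0.4745, 0.0115, 0.1861], 0.61)]
```

View pics/w2.png

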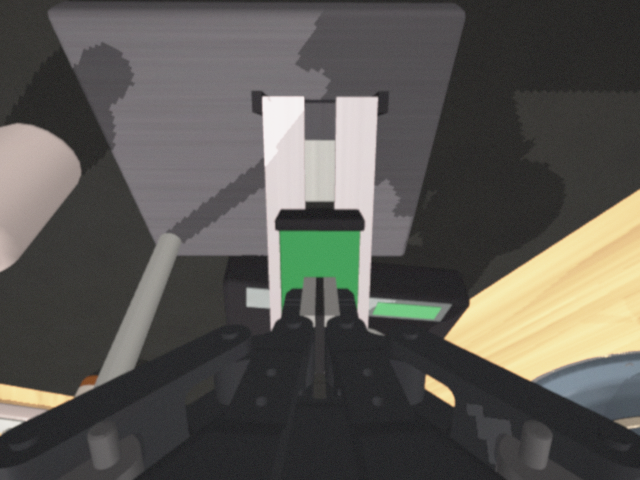

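```bash
python3 - <<'E'
from h import *
f0=np.load('f0.npy')
x=22.2
while x<42:
    x=min(x+3.5,42); go(x,-6.4,.02); L,F=st('slide',f0)
    if abs(F[0])>13 or F[2]>9: print('STOP'); break
go(x,3,.04); st('lift',f0); see('w3')
E
```

```text
slide 14.24 pos mm [25.01  0.18 -6.39] F [-4.39  0.12  3.26]
slide 14.57 pos mm [28.56  0.18 -6.39] F [-3.91  0.6   3.34]
slide 14.89 pos mm [32.07  0.15 -6.4 ] F [-3.99  0.32  4.42]
slide 15.22 pos mm [35.58  0.14 -6.38] F [-4.7  -1.01  3.97]
slide 15.54 pos mm [39.07  0.15 -6.39] F [-3.67  0.01  3.3 ]
slide 15.81 pos mm [41.34  0.12 -6.41] F [-4.73  0.26  3.97]
lift 16.19 pos mm [41.6   0.49  2.49] F [-5.75  0.82 -2.66]
w3 pad 4398 x pct [ 8.3 24.5 42. ] n -4.47
[[30.5, 2.8, -6.1, 0.9]]
```

```bash
python3 - <<'E'
from h import *
f0=np.load('f0.npy')
x=41.6
while x<54.5:
    x+=.8; go(x,3,.012); L,F=st('push',f0)
    if abs(F[0])>8.5 or x-L[0]>1.8: print('STOP',x); break
see('w4')
E
```

```text
push 16.54 pos mm [42.11  0.46  2.56] F [-7.31  1.52 -4.09]
push 16.79 pos mm [43.19  0.48  2.54] F [-6.79  1.68 -5.35]
push 17.04 pos mm [44.15  0.22  2.83] F [-7.94  3.27 -4.58]
push 17.29 pos mm [44.92  0.05  3.03] F [-6.93  1.65 -4.33]
push 17.54 pos mm [45.69  0.06  3.02] F [-6.91  2.82 -4.82]
push 17.79 pos mm [46.47  0.05  3.02] F [-7.59  2.41 -5.01]
push 18.04 pos mm [47.24  0.05  3.02] F [-7.88  2.67 -3.94]
push 18.29 pos mm [48.01  0.05  3.03] F [-7.37  3.36 -4.24]
push 18.54 pos mm [48.8   0.06  3.01] F [-7.66  2.25 -5.36]
push 18.79 pos mm [4.961e+01 3.000e-02 2.990e+00] F [-7.31  2.9  -4.4 ]
push 19.04 pos mm [5.045e+01 2.000e-02 3.010e+00] F [-6.39  2.51 -4.07]
push 19.29 pos mm [51.83 -0.3   3.22] F [-4.17  2.43 -2.36]
push 19.54 pos mm [52.42 -0.28  3.2 ] F [-3.22  1.34 -1.89]
push 19.79 pos mm [52.93 -0.29  3.2 ] F [-5.64  2.02 -0.71]
push 20.04 pos mm [53.64 -0.31  3.2 ] F [-4.46  1.65 -1.  ]
push 20.29 pos mm [54.03 -0.28  3.21] F [-5.75  1.   -0.73]
push 20.54 pos mm [54.06 -0.25  3.26] F [-8.99 -0.4  -2.37]
STOP 55.19999999999995
w4 pad 4600 x pct [20.7 35.8 53.4] n 0.05
[[41.0, 4.7, 0.5, 0.8]]
```

```bash
python3 - <<'E'
from h import *
f0=np.load('f0.npy')
go(49.5,4,.04); st('back',f0)
go(45,40,.08); go(0,130,.15); arm.sleep(.2); st('up',f0)
see('w5')
for c in ['top','scene']:
    p,d=viewer.camera(c); cv2.imwrite(f'pics/{c}2.png',p[:,:,::-1])
    for n in ['lens','jar','thumb_pad','amber_bottle','lotion_bottle','cream_tin','beaker']:
        print(c,n,[(np.round(q['position'],4).tolist(),round(q['score'],2)) for q in spotter.tip_of(c,n)[:1]])
print(telemetry.sense()['time_s'])
E
```

```text
back 20.93 pos mm [50.72 -0.62  3.79] F [ 0.27 -1.39  0.32]
up 22.55 pos mm [  0.68  -0.27 129.19] F [ 0.25 -0.95  0.17]
w5 pad 1071 x pct [20.3 34.1 51.7] n 0.14
[[44.5, -0.0, -0.7, 0.9]]
top lens [([0.4609, 0.0322, 0.2047], 0.85)]
top jar [([0.4532, 0.0223, 0.0547], 0.57)]
top thumb_pad []
top amber_bottle [([0.6383, 0.3494, 0.0007], 0.7)]
top lotion_bottle [([0.7163, -0.033, -0.003], 0.7)]
top cream_tin [([0.4736, -0.3655, -0.0041], 0.98)]
top beaker [([0.5118, 0.4779, 0.0028], 0.98)]
scene lens [([0.4607, 0.0356, 0.2027], 0.83)]
scene jar [([0.4474, 0.0293, 0.0584], 0.55)]
scene thumb_pad [([0.5527, -0.1217, 0.1362], 0.79)]
scene amber_bottle [([0.6335, 0.352, 0.0003], 0.9)]
scene lotion_bottle [([0.719, -0.037, -0.0004], 0.93)]
scene cream_tin [([0.48, -0.363, -0.0002], 0.93)]
scene beaker [([0.5113, 0.4789, 0.0008], 0.87)]
23.45
```

View pics/w5.png

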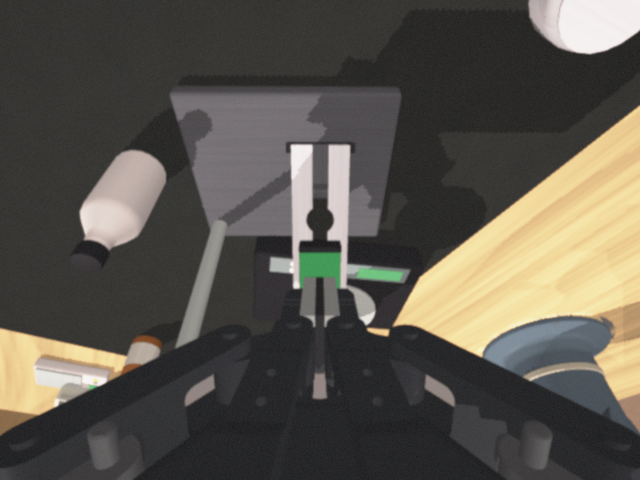

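View pics/top2.png

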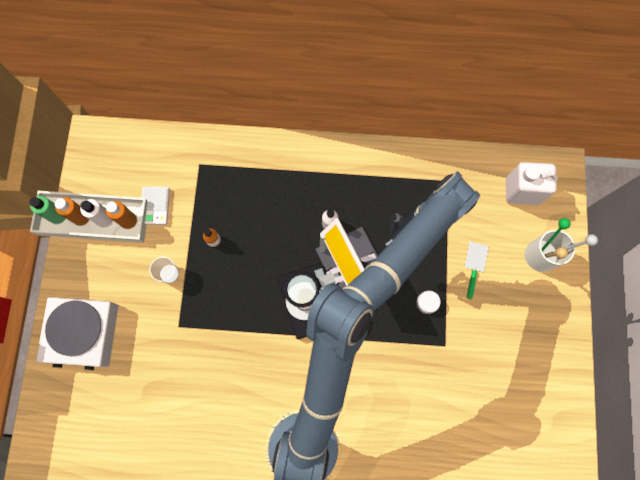

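The wrist view shows the first hole exposed at (320,218), with the green pad beyond it at (320,265) and standing at its popped-up height. In the top view the lens is over the jar at (302,292), and the other things have not moved.

```bash
python3 -c "
from rig import finish_job
print(finish_job())"
```

```text
the job is handed in; nothing more can be done
None
```

The arm is extended by one hole (about 41 mm), the button has popped up and is blocking the arm, the lens is over the jar, nothing else was seen to move, and the job was handed in at about 23.5 s.

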